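Mesh the slow gear on a bench gearbox

TASK

Put the open gearbox into slow gear: turn the spindle by its yellow bar handle until the bar lies in line with or square to the red knob's slide, so that a gap between the steel dogs faces the red knob's brass tooth, then push the red knob fully home towards the spindle so the tooth meshes. Leave the blue knob (fast gear) pulled out as it is, and let go of everything.

Things in the scene. Friction and masses are not known exactly. Their poses are not given: they have to be found in the camera images.
- gear_unit: Green gearbox base 300 x 110 x 40 mm, fixed, at any yaw. Origin: underside centre, on the bench below the upright spindle's axis. x: along both slides, red knob on the +x side, blue on -x, at y = 0; z up. Knobs: upright, 26 mm diameter, 72 to 104 mm above the bench, on carriages with tops at 66 mm; knob centre 110 mm from the axis when out, 80 mm when home. A brass tooth points inward from each.
- spindle (a joint): Spindle angle, rad, anticlockwise from above; at 0 the yellow bar on top (84 x 16 mm, 92 to 110 mm above the bench, centred on the axis) lies along the base's x. Below it a ring of four steel dogs (radius 45 mm, top 69 mm): its gaps face the teeth at multiples of 1.571, within about 0.2; else a tooth strikes a dog after 7 mm. Starts between, at 0.5 to 1.07. Stays where left; turns with 0.15 N m.
- red_knob (a joint): Travel (m) of the red knob (slow gear) towards the spindle: 0 out, 0.030 fully home at its stop. Starts at 0 to 0.004. Stays where it is left; slides with about 3 N.
- blue_knob (a joint): Travel (m) of the blue knob (fast gear) towards the spindle: 0 out, where it starts and must stay; 0.030 home. Same build as the red one.

How it is judged:
On the way, in this order (a step that is already met when the one before it is completed fails the run):
1. the spindle is turned until a gap faces the red knob's tooth (bar in line with or square to the slide, within 15 degrees) ((value of joint spindle between -3.4116 and -2.8716 rad or value of joint spindle between -1.8408 and -1.3008 rad or value of joint spindle between -0.27 and 0.27 rad or value of joint spindle between 1.3008 and 1.8408 rad or value of joint spindle between 2.8716 and 3.4116 rad)), for 0.1 s.
2. the red knob is pushed home, its tooth between the dogs (value of joint red_knob above 0.022 m), for 0.2 s.
At the end, for the whole second after the job is handed in: The red knob is within 8 mm of its home stop (travel over 22 mm) with its tooth in a gap (spindle within 15 degrees of a multiple of 90 degrees), the spindle at rest, and the blue knob is still out (travel under 10 mm) (value of joint red_knob above 0.022 m and (value of joint spindle between -3.4116 and -2.8716 rad or value of joint spindle between -1.8408 and -1.3008 rad or value of joint spindle between -0.27 and 0.27 rad or value of joint spindle between 1.3008 and 1.8408 rad or value of joint spindle between 2.8716 and 3.4116 rad) and value of joint blue_knob below 0.01 m and velocity of joint spindle between -0.05 and 0.05 rad/s); the robot touches nothing.
It fails at once if the blue knob is pushed in by more than 10 mm (value of joint blue_knob above 0.01 m).
It also fails if it takes over 38 s, if anything falls off the work surface, if the arm or the gripper's body presses on something with over 40 N, if the wrist force passes 120 N, or if a joint passes its speed limit or range.

ROBOT

A 6-joint arm with a two-finger parallel gripper is mounted at the origin on the work surface. World frame = base frame: x ahead of the robot, y to its left, z up, the work surface at z = 0. Lengths are in m, angles in rad, forces in N, time in s.
With the tool pointing down it reaches from about 0.275 to 0.775 m from the base axis. Payload 14.6 kg.
Tool frame: the origin (TCP) lies midway between the tips of the shut fingers; the grasp point (between the pads) lies 19 mm behind it; z points along the fingers, y is the line along which they close (so a half turn about z gives the same grasp; the last joint's range is limited). The gripper opens to 85 mm and grips with 20 to 120 N. Pads are 22 mm wide; open, the fingers measure 114 mm over their backs; the gripper's body (76 mm by 85 mm) begins 54 mm behind the grasp point. The pads swing forward as they close: fully open they stand 13 mm farther back than shut.
Start: joints at [-1.395, 0.263, -0.048, 1.259, 0, 1.415], TCP at [0.171, -0.497, 0.231] pointing down, gripper open.
Joint ranges: [-2.65, 2.65], [-0.89, 1.7], [-1.18, 1.37], [-2.13, 2.11], [-1.35, 1.29], [-3.14, 3.14]. Speed limits (rad/s): [1.89, 1.89, 2.57, 2.79, 3.14, 3.14].

INTERFACE

Orientations are given as a 3x3 rotation matrix whose columns are the frame's x, y, z axes.
In Python, from cell import ctrl gives the robot as it stands. The module is installed in compiled form; this text tells all that it offers.
- The arm moves only by the shell command python3 -m handwheel 'ROWS' [FORCE]. ROWS is JSON, a list of rows, each a list of 5 numbers: the shift along the tool's x, y, z in cm, then the turn about the tool's z in rad, then the gripper command: -1 is fully open, 1 is shut, values between are in proportion. In form: [[x, y, z, yaw, gripper], ...]. A call has 1 to 12 rows; each row is the pose to reach, as a shift and turn from the pose commanded when the call began, along the tool's axes at that moment; what a row does not reach only later rows make up. A row lasts 1/8 s, in which the tool goes at most 62.5 mm and 10.7 degrees, less where a joint would pass 70% of its speed; a pose out of reach is approached as far as the arm can. A call with a gripper value outside its range is refused whole. The fingers move at their own pace and stop on an object; FORCE is the grip in N (left out, the last holds). Time passes only in rows, so rows that repeat a pose let the fingers close. It gives the time, the measured TCP pose, the force, the opening and the grip force at its end, in the units of the state.
- ctrl.get_state(): the state, without advancing time (a new reading comes with each control period).
- ctrl.camera(name): name is "side" or "top" or "wrist"; returns a dict with "pixels" (384x512x3 uint8, blue, green, red), "range_z" (384x512 float32, m along the optical axis (not along the pixel's ray), 0 where there is no reading), "K" (3x3 intrinsics, pixels), "origin" and "attitude" of the camera in the world. Camera axes: x right, y down, z forward; pixel columns grow to the right and rows downward; lengths in m; the calibration is good to about 2 mm. The wrist camera is an equidistant fisheye: a pixel r from the principal point sees the ray r / f radians off the axis. A picture is of the moment at which its call begins.
- ctrl.sign_off(): hands the job in; it is judged then, once.
The state is a dict: "time": time; "q": joint angles; "dq": joint speeds; "joint_torque": joint torques, N m; "ee_pos": TCP position; "eef_rot": TCP orientation; "ft_force": force on the tool from outside, world axes, zero at the start; "moment": the same for the moment, N m; "width": opening from 0.0 (shut) to 1.0 (fully open); "grip_force": force on a finger pad.
Only numpy, scipy, OpenCV 4.12 (cv2) and the standard library are available. Lean on these libraries where they do the work, as an engineer would, in place of code of your own. Each camera call takes 0.05 s, during which the arm holds its last target. There are 200 camera calls.

## Working session

There is one attempt and no reset: what is moved stays moved. The work goes in short steps, Python scripts to look and compute and a shell command to move; the robot and the scene stay as the last step left them, time stands still between calls to the robot, and variables do not carry over. Pictures are saved under pics/ and viewed, at most 10 in all, crops included, and the job is handed in when it is done.

```bash
mkdir -p pics
cat > h.py <<'E'
import numpy as np, cv2
from cell import ctrl
def pts(c):
    K=c["K"];z=c["range_z"];v,u=np.indices(z.shape)
    P=np.stack([(u-K[0,2])/K[0,0]*z,(v-K[1,2])/K[1,1]*z,z],-1)
    return P@np.array(c["attitude"]).T+np.array(c["origin"])
def mask(c,lo,hi):
    return cv2.inRange(cv2.cvtColor(c["pixels"],cv2.COLOR_BGR2HSV),lo,hi)>0
E
python3 - <<'E'
from h import *
s=ctrl.get_state();print(s["time"],s["ee_pos"],s["eef_rot"],s["width"])
c=ctrl.camera("top");cv2.imwrite("pics/top.png",c["pixels"]);P=pts(c)
print(c["origin"],c["attitude"],c["K"])
for n,lo,hi,z0,z1 in [("yellow",(20,100,80),(35,255,255),.1,.12),("red",(0,120,60),(8,255,255),.095,.112),("blue",(100,120,60),(130,255,255),.095,.112),("green",(40,60,30),(90,255,255),.03,.05)]:
    m=mask(c,lo,hi); r=c["range_z"]>0
    k=m&r&(P[...,2]>z0)&(P[...,2]<z1)
    print(n,m.sum(),k.sum())
    if k.sum()>5:
        q=P[k]; v,u=np.nonzero(k); print(np.median(q,0),q.min(0),q.max(0),u.mean(),v.mean()); rect=cv2.minAreaRect((q[:,:2]*1000).astype(np.float32)); print(rect)
E
```

```text
0.0 [ 0.17046846 -0.49627095  0.23084544] [[ 9.45785598e-01  3.24791585e-01 -1.68694602e-04]
 [ 3.24791585e-01 -9.45785073e-01  1.01061860e-03]
 [ 1.68691581e-04 -1.01061910e-03 -9.99999475e-01]] 0.9994319903301176
[0.50172764 0.04551395 0.70069344] [[-0.00166983 -0.99077964  0.13547294]
 [-0.99998925  0.00224034  0.00405892]
 [-0.004325   -0.13546471 -0.99077273]] [[427.3000877    0.         253.61815197]
 [  0.         427.3000877  187.52063396]
 [  0.           0.           1.        ]]
yellow 922 608
[ 0.54800836 -0.0711915   0.10970262] [ 0.51096532 -0.09328852  0.10572736] [ 0.5915834  -0.05039008  0.11268663] 339.7171052631579 210.13486842105263
((551.5159912109375, -71.56991577148438), (83.55267333984375, 16.109508514404297), 22.11159896850586)
red 246 235
[ 0.64861356 -0.11556145  0.10374887] [ 0.63696415 -0.12749647  0.09792869] [ 0.66097925 -0.1040072   0.10632669] 367.9659574468085 141.9531914893617
((648.9300537109375, -115.7628173828125), (24.023771286010742, 23.343265533447266), 1.2296311855316162)
blue 263 262
[ 0.45144429 -0.02594473  0.1038742 ] [ 0.43919854 -0.03742083  0.09573371] [ 0.46434196 -0.01379917  0.10639697] 307.64885496183206 282.7442748091603
((451.3221740722656, -25.688880920410156), (23.826400756835938, 24.22868537902832), 45.787635803222656)
green 5521 5494
[ 0.52444537 -0.06832145  0.0397935 ] [ 0.39589353 -0.18052644  0.03007418] [0.70792781 0.03879598 0.04857845] 327.4581361485257 217.820531488897
((551.5869140625, -71.42675018310547), (110.31803131103516, 299.17474365234375), 65.54138946533203)
```

View pics/top.png

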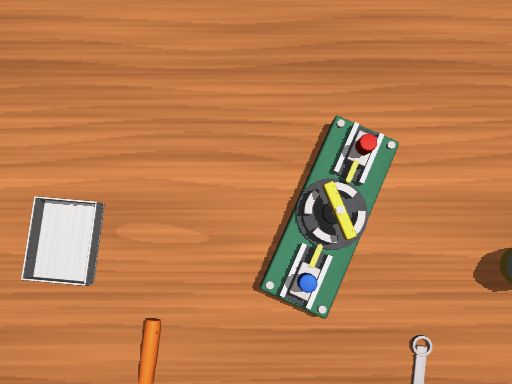

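The top view shows the red knob at (368,142), the blue knob at (308,283) and the bar centred at (340,210). The sizes check out: bar 84x16 mm, base 110x299 mm, knob tops at 104 mm. That gives a base yaw of -24.5° and a spindle angle of about 46.6°. Turning it +43.4° keeps joint 6 in range.

```bash
python3 -m handwheel '[[5,-2.8,0,0,-1],[10,-5.6,1,-0.055,-1],[15,-8.4,2,-0.055,-1],[20,-11.2,3,-0.055,-1],[25,-14,4,-0.055,-1],[30,-16.7,5,-0.055,-1],[35,-19.5,6,-0.055,-1],[40,-22.3,7,-0.055,-1],[45,-25,8,-0.055,-1],[49.8,-27.8,8,-0.055,-1],[49.8,-27.8,8,-0.055,-1],[49.8,-27.8,8,-0.055,-1]]' 40
python3 - <<'E'
from h import *
s=ctrl.get_state();R=np.array(s["eef_rot"]);p=np.array(s["ee_pos"])
print(s["q"],np.arctan2(R[1,0],R[0,0])); print(R.T@(np.array([.5515,-.0715,.082])-p)*100)
E
```

```text
time: 1.55
ee_pos: [0.5507, -0.0719, 0.1509]
eef_rot: [[0.926, 0.377, -0.001], [0.377, -0.926, 0.0], [-0.001, -0.0, -1.0]]
ft_force: [-0.3, -0.8, 0.1]
width: 0.998
grip_force: 0.0
[-2.76448951e-01  3.51240047e-01 -1.40620198e-01  1.07997965e+00
 -2.21550858e-04  2.47884178e+00] 0.38630225743131164
[ 9.33279709e-02 -5.85200887e-03  6.88898763e+00]
```

```bash
python3 -m handwheel '[[0.1,0,2.5,0,-1],[0.1,0,4.5,0,-1],[0.1,0,6,0,-1],[0.1,0,6.8,0,-1],[0.1,0,6.8,0,-1],[0.1,0,6.8,0,1],[0.1,0,6.8,0,1],[0.1,0,6.8,0,1],[0.1,0,6.8,0,1],[0.1,0,6.8,0,1],[0.1,0,6.8,0,1],[0.1,0,6.8,0,1]]' 50
```

```text
time: 3.05
ee_pos: [0.5526, -0.0722, 0.0837]
eef_rot: [[0.927, 0.376, 0.001], [0.376, -0.927, -0.001], [0.0, 0.002, -1.0]]
ft_force: [-0.5, -5.0, 4.0]
width: 0.181
grip_force: 48.9
```

Width 0.181 × 85 mm = 15.4 mm, so the bar is gripped. Now I turn it anticlockwise by 0.757 rad.

```bash
python3 -m handwheel '[[0,0,0,-0.1,1],[0,0,0,-0.2,1],[0,0,0,-0.3,1],[0,0,0,-0.4,1],[0,0,0,-0.5,1],[0,0,0,-0.6,1],[0,0,0,-0.7,1],[0,0,0,-0.76,1],[0,0,0,-0.76,1],[0,0,0,-0.76,1],[0,0,0,-0.76,1]]'
python3 - <<'E'
from h import *
s=ctrl.get_state();R=np.array(s["eef_rot"]);print(np.degrees(np.arctan2(R[1,0],R[0,0])),s["moment"])
E
```

```text
time: 4.42
ee_pos: [0.5525, -0.0722, 0.0837]
eef_rot: [[0.413, 0.911, 0.001], [0.911, -0.413, -0.001], [-0.001, 0.001, -1.0]]
ft_force: [0.2, -4.6, 2.8]
width: 0.182
grip_force: 48.7
65.61261337441914 [-1.03734903  0.11129205  0.03482076]
```

```bash
python3 -m handwheel '[[0,0,0,0,-1],[0,0,0,0,-1],[0,0,0,0,-1],[0,0,0,0,-1],[0,0,0,0,-1],[0,0,0,0,-1],[0,0,-2,0,-1],[0,0,-4,0,-1],[0,0,-6.5,0,-1],[0,0,-6.5,0,-1]]'
python3 - <<'E'
from h import *
c=ctrl.camera("top");cv2.imwrite("pics/top2.png",c["pixels"]);P=pts(c)
for n,lo,hi,z0,z1 in [("yellow",(20,100,80),(35,255,255),.1,.12),("red",(0,120,60),(8,255,255),.095,.112)]:
    k=mask(c,lo,hi)&(P[...,2]>z0)&(P[...,2]<z1)
    print(n,k.sum(),k.sum()>5 and cv2.minAreaRect((P[k][:,:2]*1000).astype(np.float32)))
s=ctrl.get_state();R=np.array(s["eef_rot"]);p=np.array(s["ee_pos"]);print(p,s["width"],s["ft_force"]); print(R.T@(np.array([.649,-.1158,.075])-p)*100)
E
```

```text
time: 5.68
ee_pos: [0.553, -0.0717, 0.1497]
eef_rot: [[0.412, 0.911, 0.003], [0.911, -0.412, -0.001], [0.0, 0.003, -1.0]]
ft_force: [0.2, 0.4, -1.0]
width: 1.001
grip_force: 0.0
yellow 322 ((560.6026000976562, -51.84310531616211), (41.10628128051758, 16.251644134521484), 64.53081512451172)
red 91 ((653.7293701171875, -109.61476135253906), (8.705265045166016, 22.697423934936523), 47.52495574951172)
[ 0.55246033 -0.07156552  0.14858223] 0.9983466319835386 [-0.1222834   0.10761338 -1.21494804]
[-0.05069796 10.61076034  7.37011637]
```

View pics/top2.png

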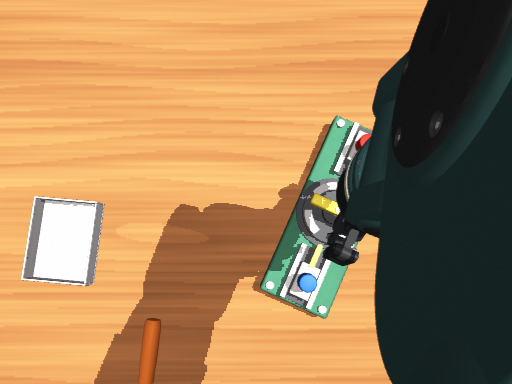

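The bar is now square to the slide (64.5° measured, 65.5° ideal; visible half near (325,205)). The red knob hasn't moved (visible near (364,143)). Next I move over the red knob, lower and grip it.

```bash
python3 -m handwheel '[[0,4,0,0,-1],[0,8,0,0,-1],[0,10.6,0,0,-1],[0,10.6,2,0,-1],[0,10.6,4,0,-1],[0,10.6,6,0,-1],[0,10.6,7.3,0,-1],[0,10.6,7.3,0,1],[0,10.6,7.3,0,1],[0,10.6,7.3,0,1],[0,10.6,7.3,0,1],[0,10.6,7.3,0,1]]' 40
```

```text
time: 7.22
ee_pos: [0.6492, -0.1154, 0.0761]
eef_rot: [[0.412, 0.911, 0.002], [0.911, -0.412, -0.0], [0.0, 0.002, -1.0]]
ft_force: [-0.1, 0.3, 7.0]
width: 0.292
grip_force: 39.0
```

```bash
python3 -m handwheel '[[0,-0.5,0,0,1],[0,-1,0,0,1],[0,-1.5,0,0,1],[0,-2,0,0,1],[0,-2.4,0,0,1],[0,-2.7,0,0,1],[0,-2.7,0,0,1],[0,-2.7,0,0,1]]'
```

```text
time: 8.22
ee_pos: [0.6256, -0.1046, 0.0762]
eef_rot: [[0.412, 0.911, 0.003], [0.911, -0.412, -0.001], [0.0, 0.004, -1.0]]
ft_force: [6.4, -2.4, 3.5]
width: 0.289
grip_force: 40.5
```

```bash
python3 -m handwheel '[[0,0,0,0,-1],[0,0,0,0,-1],[0,0,0,0,-1],[0,0,0,0,-1],[0,0,0,0,-1],[0,0,0,0,-1],[0,0,-3,0,-1],[0,0,-6,0,-1],[0,0,-10,0,-1],[0,0,-12,0,-1],[-5,0,-12,0,-1],[-10,0,-12,0,-1]]'
python3 -m handwheel '[[-5,0,0,0,-1],[-10,0,0,0,-1],[-15,0,0,0,-1],[-18,0,0,0,-1],[-18,0,0,0,-1],[-18,0,0,0,-1]]'
python3 - <<'E'
from h import *
c=ctrl.camera("top");cv2.imwrite("pics/top3.png",c["pixels"]);P=pts(c)
a=np.array([551.5,-71.5])
for n,lo,hi,z0,z1 in [("yellow",(20,100,80),(35,255,255),.1,.12),("red",(0,120,60),(8,255,255),.095,.112),("blue",(100,120,60),(130,255,255),.095,.112)]:
    k=mask(c,lo,hi)&(P[...,2]>z0)&(P[...,2]<z1)
    if k.sum()>5:
        r=cv2.minAreaRect((P[k][:,:2]*1000).astype(np.float32)); print(n,k.sum(),r,np.linalg.norm(np.array(r[0])-a))
print(ctrl.get_state()["ft_force"])
E
```

```text
time: 9.72
ee_pos: [0.5826, -0.1959, 0.1955]
eef_rot: [[0.411, 0.912, 0.001], [0.912, -0.411, -0.0], [-0.0, 0.001, -1.0]]
ft_force: [0.2, 0.4, -0.6]
width: 0.996
grip_force: 0.0
time: 10.48
ee_pos: [0.5088, -0.3587, 0.1953]
eef_rot: [[0.412, 0.911, 0.0], [0.911, -0.412, 0.0], [0.0, -0.0, -1.0]]
ft_force: [-0.5, 0.0, -0.2]
width: 0.997
grip_force: 0.0
yellow 622 ((551.5503540039062, -71.68971252441406), (84.42041015625, 16.375362396240234), 65.26099395751953) 0.1962813481432887
red 237 ((624.3225708007812, -104.19429016113281), (24.196903228759766, 23.45037841796875), 89.60248565673828) 79.82508018896783
blue 263 ((451.7736511230469, -25.727651596069336), (24.033105850219727, 24.2120304107666), 68.15304565429688) 109.72899588868287
[ 0.17700479 -1.13777636 -0.12385577]
```

View pics/top3.png

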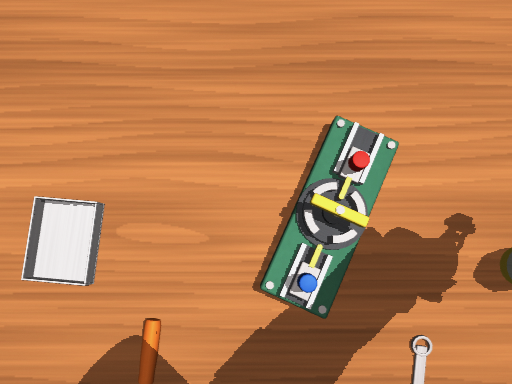

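The picture shows the red knob home at (360,160), 79.8 mm from the axis. The bar is square to the slide at (340,210), the blue knob is still out at (308,283), and the arm is clear.

```bash
python3 -c "
from cell import ctrl
print(ctrl.sign_off())"
```

```text
the job is handed in; nothing more can be done
None
```

The gearbox is in slow gear and the job is handed in: the bar is square to the slide, the red knob is home, the blue knob is still out and the arm is clear; no verdict was returned.

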